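Stand the chopping boards in the colour-coded rack

ROBOT

A 6-joint arm with a two-finger parallel gripper is mounted at the origin on the work surface. World frame = base frame: x ahead of the robot, y to its left, z up, the work surface at z = 0. Lengths are in m, angles in rad, forces in N, time in s.
With the tool pointing down it reaches from about 0.375 to 0.975 m from the base axis. Payload 3.8 kg.
Tool frame: the origin (TCP) lies midway between the tips of the shut fingers; the grasp point (between the pads) lies 19 mm behind it; z points along the fingers, y is the direction in which the jaws open and shut (so a half turn about z gives the same grasp; the last joint's range is limited). The gripper opens to 85 mm and grips with 20 to 120 N. Pads are 22 mm wide; open, the fingers measure 114 mm over their backs; the gripper's body (76 mm by 85 mm) begins 54 mm behind the grasp point. The pads swing forward as they close: fully open they stand 13 mm farther back than shut.
Start: joints at [1.091, 0.264, 1.604, -0, 1.274, -0.037], TCP at [0.289, 0.61, 0.231] pointing down, gripper open.
Joint ranges: [-2.63, 2.63], [-0.94, 2.18], [0.31, 2.57], [-1.31, 4.45], [0, 2.66], [-2.55, 2.55]. Speed limits (rad/s): [2.57, 2.57, 3.14, 3.14, 3.14, 3.14].

INTERFACE

Orientations are given as a rotation vector (axis times angle).
In Python, from workcell import bot gives the robot as it stands.
- The arm moves only by the shell command python3 -m inch 'ROWS' [FORCE]. ROWS is JSON, a list of rows, each an object of numbers: "dx", "dy", "dz": the shift along the tool's x, y, z in m; "ax", "ay", "az": the turn, a rotation vector about the tool's x, y, z in degrees; "fingers": the opening, from -1 (shut) to 1 (fully open). A call has 1 to 20 rows; each row is the pose to reach, as a shift and turn from the pose measured when the call began, along the tool's axes at that moment; what a row does not reach only later rows make up. A row lasts 1/8 s, in which the tool goes at most 62.5 mm and 10.7 degrees, less where a joint would pass 70% of its speed; a pose out of reach is approached as far as the arm can. A call with a gripper value outside its range is refused whole. The fingers move at their own pace and stop on an object; FORCE is the grip in N (left out, the last holds). Time passes only in rows, so rows that repeat a pose let the fingers close. It gives the time, the measured TCP pose, the force and the opening at its end, in the units of the state.
- bot.read_state(): the state, without advancing time (a new reading comes with each control period).
- bot.read_camera(name): name is "scene" or "side" or "wrist"; returns (picture, depth): 480x640x3 uint8, blue, green, red; 480x640 float32, m along the optical axis (not along the pixel's ray), 0 where there is no reading.
- bot.get_calibration(name): a dict with "intrinsics" (3x3 intrinsics, pixels), "distortion" ([k1, k2, p1, p2, k3] as OpenCV has them; the pictures are not rectified), "view" (4x4, takes a point from world to camera coordinates). Camera axes: x right, y down, z forward; pixel columns grow to the right and rows downward; lengths in m; the calibration is good to about 2 mm. A picture is of the moment at which its call begins: read the wrist's pose just before it. get_calibration takes no time and is no camera call; for the wrist camera it gives the pose at the moment of the call.
- bot.finish_job(): hands the job in, once; it reports no verdict.
Trained networks look in the newest picture that a camera, given by its name, has taken for a name from the list of things; names that differ only in an ending like _2 or _b are one class to them, and where a whole thing is asked for, a point or a joint stands for the part that bears it (a point fixed in the world has none). Each returns a list of dicts, best first, with "p" (0 to 1); they miss things now and then, are a little off and sometimes report something else, mostly with a low value. They report only what shows in the picture. A call takes as long as a camera call. They do not tell look-alikes from the thing itself.
- bot.masks_of(camera, thing): "region" (480x640 bool, what is visible of it) and "box" ([left, top, right, bottom] in pixels, round what is visible of it).
The state is a dict: "time": time; "q": joint angles; "joint_vel": joint speeds; "joint_torque": joint torques, N m; "tool_pos": TCP position; "tcp_rot": TCP orientation; "wrist_force": force on the tool from outside, world axes, zero at the start; "torque": the same for the moment, N m; "width": opening from 0.0 (shut) to 1.0 (fully open).
Only numpy, scipy, OpenCV 4.12 (cv2) and the standard library are available. Lean on these libraries where they do the work, as an engineer would, in place of code of your own. Each camera call takes 0.05 s, during which the arm holds its last target. There are 200 camera calls.

TASK

Take the red and the blue chopping board off the drip stand and stand each one upright on its long edge in the rack slot marked with its own colour, roughly centred along the slot. Lower each board gently all the way to the bottom of its slot before letting go, in whichever order you like, and do not disturb the green board, the jar, the cup or the moka pot.

Things in the scene. Friction and masses are not known exactly. Their poses are not given: they have to be found in the camera images.
- board_red: Red chopping board, 130 x 100 x 9 mm, about 0.12 kg. Origin: middle of its lower long edge; y along the 130 mm length, z up across the 100 mm height, x normal to the two like faces (solid from x = -4.5 to 4.5 mm). At first it leans in one bay of the drip stand, 40 degrees from upright, upper edge towards the crates, its upper half clear on both faces. It may stand in the rack either way round.
- board_blue: Blue chopping board, 130 x 100 x 9 mm, about 0.12 kg. Origin: middle of its lower long edge; y along the 130 mm length, z up across the 100 mm height, x normal to the two like faces (solid from x = -4.5 to 4.5 mm). At first it leans in one bay of the drip stand, 40 degrees from upright, upper edge towards the crates, its upper half clear on both faces. It may stand in the rack either way round.
- board_green: Green chopping board, 130 x 100 x 9 mm, about 0.12 kg. Origin: middle of its lower long edge; y along the 130 mm length, z up across the 100 mm height, x normal to the two like faces (solid from x = -4.5 to 4.5 mm). It already stands upright in the green slot and must stay there; a bystander. It reaches 100 mm above the rack's base.
- tab_red: Slot with the red tab. Origin: middle of the slot on the rack's base, where a board's lower edge rests; x along the slot, y across, z up. 14 mm wide, between two wire hoops 50 mm high spanning x = -50 to 50 mm. The tab, a tipped 34 mm square flag on a steel stem at x = 88 mm, reaches z = 69 mm. The red board belongs here.
- tab_blue: Slot with the blue tab. Origin: middle of the slot on the rack's base, where a board's lower edge rests; x along the slot, y across, z up. 14 mm wide, between two wire hoops 50 mm high spanning x = -50 to 50 mm. The tab, a tipped 34 mm square flag on a steel stem at x = 88 mm, reaches z = 69 mm. The blue board belongs here.
- tab_green: Slot with the green tab. Origin: middle of the slot on the rack's base, where a board's lower edge rests; x along the slot, y across, z up. 14 mm wide, between two wire hoops 50 mm high spanning x = -50 to 50 mm. The tab, a tipped 34 mm square flag on a steel stem at x = 88 mm, reaches z = 69 mm. Taken by the green board.
- rack: Fixed slotted rack in the top crate: grey base 190 x 200 x 8 mm, four slots each between two 5 mm steel wire hoops 50 mm high. Origin: centre of the base's underside; x along the slots (tabs at the +x end); slots at y = -72, -24, 24, 72 mm, their bottoms at z = 8 mm. The slot colours (red, blue, green, and white, which stays empty) come in any order.
- crates: Fixed stack of two white plastic crates, 300 (x) x 340 (y) mm, 130 mm high in all; the open top crate (inner floor at z = 80 mm, rim at z = 130 mm) holds the rack, jar and cup. Origin: centre of the underside, on the counter.
- drainer: Fixed drip stand: grey tray 130 (x) x 300 (y) x 8 mm with a lip on its +x side (top at z = 20 mm) and a 6 mm steel rail along y at x = 2, z = 44 mm on which the boards lean towards -x. Bays at y = 75 and -75 mm, one board in each, colours either way round; lower edges at x = 40, z = 11 mm, upper at x = -24, z = 88 mm. Origin: centre of the underside.
- jar: Closed round glass jar, 72 mm in diameter, 85 mm high, in the top crate beside the rack; a bystander. Origin: centre of its underside.
- cup: Brown espresso cup, 64 mm in diameter, 55 mm high, in the top crate beside the rack; a bystander. Origin: centre of its underside.
- moka: Aluminium moka pot, about 96 mm in diameter, 177 mm high, on the counter beyond the drip stand and the crates; a bystander. Origin: centre of its underside.
Things that resemble listed ones, but are neither listed nor needed, are in the scene too. Of the things that look like the board_blue, the middle-sized one is meant. Of the things that look like the board_red, the larger one is meant.

How it is judged:
By the outcome, as a careful person would: the job done as asked, in the order asked, and still so for the second after the job is handed in, with the robot touching nothing.
It also fails if it takes over 66 s, if anything falls off the work surface, if the arm or the gripper's body presses on something with over 40 N, if the wrist force passes 120 N, or if a joint passes its speed limit or range.

## Working session

There is one attempt and no reset: what is moved stays moved. The work goes in short steps, Python scripts to look and compute and a shell command to move; the robot and the scene stay as the last step left them, time stands still between calls to the robot, and variables do not carry over. Pictures are saved under pics/ and viewed, about 8 in all and at most 12, crops included, and the job is handed in when it is done.

```bash
ls; mkdir -p pics; python3 - <<'E'
from workcell import bot
import cv2,numpy as np
s=bot.read_state();print({k:np.round(v,3).tolist() for k,v in s.items()})
for c in("scene","side"):
    p,d=bot.read_camera(c);cv2.imwrite(f"pics/{c}0.png",p)
    k=bot.get_calibration(c);print(c,np.round(k["view"],3).tolist(),np.round(k["intrinsics"],1).tolist(),k["distortion"])
E
```

```text
pics
{'time': 0.0, 'q': [1.091, 0.265, 1.605, -0.0, 1.274, -0.037], 'joint_vel': [0.0, 0.0, -0.0, -0.001, 0.002, 0.001], 'joint_torque': [-0.002, -51.512, -36.731, -0.001, 0.013, 0.0], 'tool_pos': [0.289, 0.609, 0.23], 'tcp_rot': [-0.69, -3.064, 0.003], 'wrist_force': [0.657, -0.1, -0.725], 'torque': [-0.062, -0.009, 0.031], 'width': 1.003}
scene [[-0.039, 0.999, 0.002, -0.056], [0.503, 0.021, -0.864, -0.161], [-0.864, -0.033, -0.503, 1.527], [0.0, 0.0, 0.0, 1.0]] [[455.6, 0.0, 323.1], [0.0, 455.6, 237.3], [0.0, 0.0, 1.0]] [-0.10736273  0.          0.          0.          0.        ]
side [[0.99, -0.14, 0.008, -0.482], [-0.087, -0.66, -0.746, 0.151], [0.11, 0.738, -0.666, 1.045], [0.0, 0.0, 0.0, 1.0]] [[454.1, 0.0, 314.5], [0.0, 454.1, 241.5], [0.0, 0.0, 1.0]] [-0.06752991  0.          0.          0.          0.        ]
```

View pics/scene0.png

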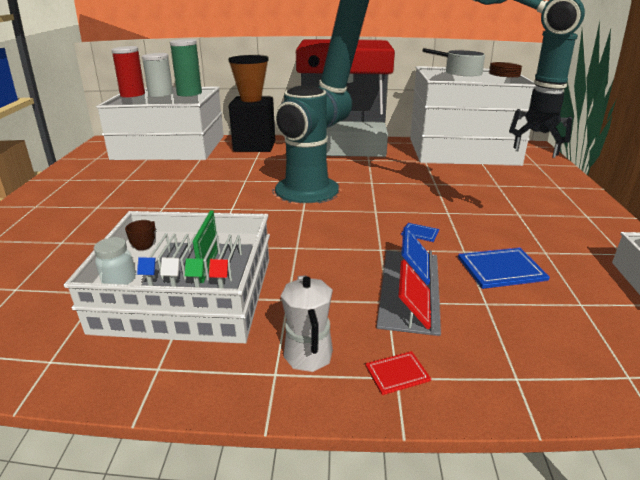

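View pics/side0.png

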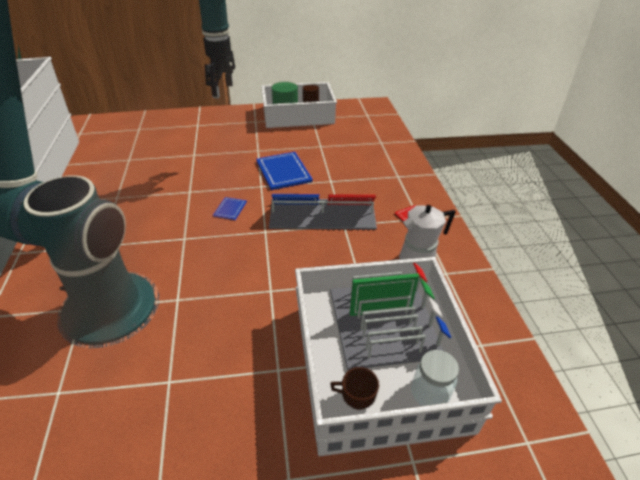

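The boards on the stand are blue at scene (415,255) and red at scene (416,295). Possible mix-ups:
- **Blue:** a large flat board at scene (503,267), and a small flat one at scene (421,232) / side (230,208).
- **Red:** a small flat board at scene (398,372).

By the description, the leaning ones are wanted (middle-sized blue, larger red). The tabs, from left to right in the scene view, are blue (147,267), white (171,267), green (195,268) and red (219,268).

```bash
cat >h.py <<'E'
from workcell import bot
import cv2,numpy as np
from scipy.spatial.transform import Rotation as R
def look(c):
    k=bot.get_calibration(c);p,d=bot.read_camera(c);return p,d,k
def cloud(d,k,m):
    v,u=np.nonzero(m&(d>0));z=d[v,u]
    n=cv2.undistortPoints(np.float32(np.c_[u,v])[:,None],k["intrinsics"],np.array(k["distortion"]))[:,0]
    P=np.c_[n*z[:,None],z];V=np.array(k["view"]);return (P-V[:3,3])@V[:3,:3]
def proj(X,k):
    V=np.array(k["view"]);return cv2.projectPoints(np.float64(X).reshape(-1,3),cv2.Rodrigues(V[:3,:3])[0],V[:3,3],k["intrinsics"],np.array(k["distortion"]))[0][:,0]
E
python3 - <<'E'
from h import *
for c in("scene","side"):
    p,d,k=look(c)
    for t in("board_red","board_blue","board_green","tab_red","tab_blue","tab_green","rack","crates","drainer","moka","jar","cup"):
        for r in bot.masks_of(c,t)[:4]:
            if r["p"]<.3: continue
            P=cloud(d,k,r["region"])
            if len(P)<8: print(c,t,r["box"],"few");continue
            print(c,t,round(r["p"],2),np.round(r["box"]).astype(int).tolist(),len(P),"med",np.round(np.median(P,0),3),"lo",np.round(np.percentile(P,3,axis=0),3),"hi",np.round(np.percentile(P,97,axis=0),3))
E
```

```text
scene board_red 0.9 [367, 351, 428, 396] 1665 med [0.812 0.222 0.008] lo [0.77  0.176 0.005] hi [0.851 0.269 0.01 ]
scene board_red 0.75 [398, 261, 432, 330] 1299 med [0.643 0.271 0.057] lo [0.57  0.236 0.018] hi [0.694 0.309 0.088]
scene board_blue 0.82 [458, 247, 548, 290] 2513 med [0.472 0.514 0.014] lo [0.393 0.43  0.004] hi [0.536 0.604 0.016]
scene board_blue 0.8 [406, 220, 439, 243] 404 med [0.289 0.347 0.007] lo [0.246 0.309 0.002] hi [0.33  0.386 0.01 ]
scene board_blue 0.68 [400, 227, 429, 284] 950 med [0.49  0.292 0.055] lo [0.412 0.258 0.009] hi [0.541 0.329 0.089]
scene board_blue 0.51 [378, 252, 445, 338] 2942 med [0.616 0.25  0.009] lo [0.417 0.203 0.003] hi [0.7   0.348 0.024]
scene board_green 0.59 [191, 209, 219, 284] 990 med [ 0.606 -0.16   0.153] lo [ 0.525 -0.189  0.091] hi [ 0.666 -0.154  0.189]
scene board_green 0.59 [283, 276, 334, 373] 4019 med [0.792 0.06  0.107] lo [0.746 0.02  0.006] hi [0.838 0.097 0.16 ]
scene tab_red 0.51 [125, 218, 156, 253] 726 med [ 0.531 -0.343  0.118] lo [ 0.485 -0.373  0.085] hi [ 0.546 -0.318  0.135]
scene tab_blue 0.74 [138, 255
[... 2361 characters left out ...]
138]
side crates 0.97 [296, 258, 502, 454] 19005 med [ 0.568 -0.329  0.08 ] lo [ 0.436 -0.41   0.012] hi [ 0.736 -0.068  0.131]
side drainer 0.95 [270, 199, 375, 230] 2749 med [0.546 0.261 0.007] lo [0.41  0.202 0.003] hi [0.684 0.321 0.043]
side moka 0.63 [401, 206, 454, 261] 1981 med [0.752 0.036 0.122] lo [0.719 0.016 0.023] hi [0.836 0.083 0.159]
side jar 0.69 [270, 198, 376, 230] 2996 med [0.547 0.263 0.007] lo [0.406 0.203 0.001] hi [0.686 0.322 0.045]
side cup 0.9 [333, 367, 378, 407] 1353 med [ 0.515 -0.337  0.113] lo [ 0.477 -0.378  0.083] hi [ 0.542 -0.32   0.135]
side cup 0.41 [297, 256, 503, 457] 19411 med [ 0.569 -0.33   0.08 ] lo [ 0.436 -0.41   0.006] hi [ 0.736 -0.068  0.131]
```

```bash
python3 - <<'E'
from h import *
V={}
for c in("scene","side"):
    p,d,k=look(c);h=cv2.cvtColor(p,cv2.COLOR_BGR2HSV);P=cloud(d,k,np.ones(d.shape,bool));m=d>0;hs=h[m]
    print(c,"cam",np.round(-np.array(k["view"])[:3,:3].T@np.array(k["view"])[:3,3],3))
    sat=hs[:,1]>110
    col=dict(red=((hs[:,0]<4)|(hs[:,0]>174))&sat,blue=(abs(hs[:,0]-112)<12)&sat,green=(abs(hs[:,0]-65)<15)&sat)
    box=dict(red=([.54,.22,.012],[.72,.33,.11]),blue=([.39,.24,.02],[.56,.35,.11]),green=([.5,-.2,.1],[.672,-.13,.21]))
    tb=dict(red=([.66,-.14,.12],[.72,-.09,.18]),blue=([.66,-.30,.12],[.72,-.2,.18]),green=([.674,-.2,.12],[.72,-.14,.18]))
    for n in col:
        for nm,b in(("board",box),("tab",tb)):
            Q=P[col[n]&(P>b[n][0]).all(1)&(P<b[n][1]).all(1)]
            if len(Q)<15: continue
            C=np.median(Q,0)
            for _ in range(4):
                w=Q-C;U,S,W=np.linalg.svd(w,full_matrices=False);nr=W[2];r=abs(w@nr);Q2=Q[r<max(.003,2*r.std())];C=Q2.mean(0);Q=Q2
            print(c,nm,n,len(Q),"C",np.round(C,4),"n",np.round(nr,3),"long",np.round(W[0],3),"lo",np.round(np.percentile(Q,1,axis=0),3),"hi",np.round(np.percentile(Q,99,axis=0),3))
    # tray edge yaw
    Q=P[(P[:,0]>.38)&(P[:,0]<.73)&(P[:,1]>.18)&(P[:,1]<.36)&(abs(P[:,2]-.008)<.003)&(hs[:,1]<60)]
    if len(Q)>50:print("tray",len(Q),cv2.minAreaRect(np.float32(Q[:,:2])))
    Q=P[(P[:,0]>.45)&(P[:,0]<.73)&(P[:,1]>-.3)&(P[:,1]<-.1)&(abs(P[:,2]-.088)<.003)]
    if len(Q)>50:print("base",len(Q),cv2.minAreaRect(np.float32(Q[:,:2])))
E
```

```text
scene cam [1.398 0.111 0.629]
scene board red 1103 C [0.635  0.274  0.0552] n [-0.104 -0.732 -0.673] long [ 0.989 -0.15   0.01 ] lo [0.565 0.237 0.017] hi [0.694 0.313 0.089]
scene tab red 294 C [ 0.6914 -0.1164  0.144 ] n [ 0.76 -0.01  0.65] long [ 0.496 -0.637 -0.59 ] lo [ 0.68  -0.134  0.131] hi [ 0.703 -0.1    0.157]
scene board blue 23 C [0.4842 0.2923 0.0551] n [0.155 0.751 0.642] long [ 0.954 -0.283  0.1  ] lo [0.412 0.258 0.021] hi [0.545 0.332 0.088]
scene board green 517 C [ 0.6059 -0.1604  0.1566] n [ 0.006 -1.    -0.009] long [0.981 0.004 0.192] lo [ 0.545 -0.163  0.102] hi [ 0.666 -0.158  0.189]
scene tab green 282 C [ 0.6906 -0.1644  0.1449] n [ 0.763 -0.027  0.646] long [-0.091  0.985  0.148] lo [ 0.679 -0.181  0.132] hi [ 0.702 -0.147  0.158]
tray 2123 ((0.5488781332969666, 0.2767208218574524), (0.13075433671474457, 0.3043404817581177), 81.71490478515625)
base 1552 ((0.5932368636131287, -0.19416266679763794), (0.17362011969089508, 0.18829753994941711), 0.007019145879894495)
side cam [ 0.376 -0.739  0.813]
side board red 222 C [0.6228 0.2519 0.0674] n [0.105 0.766 0.63
[... 351 characters left out ...]
  0.289 0.086]
side tab blue 56 C [ 0.6884 -0.263   0.1452] n [-0.713  0.048 -0.7  ] long [ 0.55  -0.582 -0.6  ] lo [ 0.677 -0.279  0.133] hi [ 0.7   -0.246  0.158]
side board green 1338 C [ 0.597  -0.1693  0.1506] n [ 0.009  1.    -0.009] long [-0.999  0.008 -0.032] lo [ 0.536 -0.172  0.103] hi [ 0.661 -0.166  0.189]
side tab green 63 C [ 0.6888 -0.1682  0.145 ] n [-0.763  0.005 -0.646] long [ 0.516  0.606 -0.605] lo [ 0.678 -0.183  0.131] hi [ 0.701 -0.149  0.157]
tray 2097 ((0.5465618968009949, 0.26486462354660034), (0.11427456140518188, 0.297005832195282), 82.46833038330078)
base 4320 ((0.6012590527534485, -0.19548586010932922), (0.189485102891922, 0.19062897562980652), 89.4262924194336)
```

```bash
cat >>h.py <<'E'
def plan(pos,M,tag=""):
    s=bot.read_state();A=R.from_rotvec(s["tcp_rot"])
    best=None
    for S in(np.diag([1,1,1]),np.diag([-1,-1,1])):
        r=(A.inv()*R.from_matrix(M@S)).as_rotvec(degrees=True)
        print(tag,"d mm",np.round(1000*A.inv().apply(np.array(pos)-s["tool_pos"]),1),"a deg",np.round(r,2),"|a|",round(np.linalg.norm(r),1))
def state():
    s=bot.read_state();print("t",round(s["time"],2),"tcp",np.round(s["tool_pos"],4),"F",np.round(s["wrist_force"],1),"w",round(s["width"],3),"q",np.round(s["q"],2));print(np.round(R.from_rotvec(s["tcp_rot"]).as_matrix(),3).tolist())
def frame(u,n):
    z=-np.array(u)/np.linalg.norm(u);y=np.array(n)-np.dot(n,z)*z;y/=np.linalg.norm(y);return np.c_[np.cross(y,z),y,z]
yaw=np.radians(82);ex=np.array([np.cos(yaw),np.sin(yaw),0]);ez=np.array([0,0,1.])
c40,s40=np.cos(np.radians(40)),np.sin(np.radians(40))
U=c40*ez-s40*ex;N=c40*ex+s40*ez
TOP=dict(red=np.array([.621,.234,.088]),blue=np.array([.4715,.2547,.088]))
E
python3 - <<'E'
from h import *
state();print(U,N)
plan(TOP["red"]+U*(.15-.034),frame(U,N))
E
```

```text
t 1.5 tcp [0.2892 0.6099 0.2313] F [ 0.3 -0.4  1.1] w 1.002 q [ 1.09  0.26  1.6  -0.    1.27 -0.04]
[[-0.904, 0.428, -0.0], [0.428, 0.904, -0.0], [-0.0, -0.0, -1.0]]
[-0.08945874 -0.63653204  0.76604444] [0.10661278 0.75858935 0.64278761]
 d mm [-483.1 -268.7   54.4] a deg [-39.69   6.06 -16.66] |a| 43.5
 d mm [-483.1 -268.7   54.4] a deg [  8.54  55.91 153.6 ] |a| 163.7
```

```bash
python3 -m inch '[{"dx":-0.24,"dy":-0.134,"dz":0,"ax":-20,"ay":3,"az":-8.3,"fingers":0.6},{"dx":-0.24,"dy":-0.134,"dz":0,"ax":-20,"ay":3,"az":-8.3,"fingers":0.6},{"dx":-0.24,"dy":-0.134,"dz":0,"ax":-20,"ay":3,"az":-8.3,"fingers":0.6},{"dx":-0.24,"dy":-0.134,"dz":0,"ax":-20,"ay":3,"az":-8.3,"fingers":0.6},{"dx":-0.483,"dy":-0.269,"dz":0.054,"ax":-39.7,"ay":6.1,"az":-16.7,"fingers":0.6},{"dx":-0.483,"dy":-0.269,"dz":0.054,"ax":-39.7,"ay":6.1,"az":-16.7,"fingers":0.6},{"dx":-0.483,"dy":-0.269,"dz":0.054,"ax":-39.7,"ay":6.1,"az":-16.7,"fingers":0.6},{"dx":-0.483,"dy":-0.269,"dz":0.054,"ax":-39.7,"ay":6.1,"az":-16.7,"fingers":0.6},{"dx":-0.483,"dy":-0.269,"dz":0.054,"ax":-39.7,"ay":6.1,"az":-16.7,"fingers":0.6},{"dx":-0.483,"dy":-0.269,"dz":0.054,"ax":-39.7,"ay":6.1,"az":-16.7,"fingers":0.6},{"dx":-0.483,"dy":-0.269,"dz":0.054,"ax":-39.7,"ay":6.1,"az":-16.7,"fingers":0.6},{"dx":-0.483,"dy":-0.269,"dz":0.054,"ax":-39.7,"ay":6.1,"az":-16.7,"fingers":0.6}]' 40
python3 - <<'E'
from h import *
state()
p,d,k=look("wrist")
X=[]
for c in("red","blue"):
    t=np.r_[0,0,0];T=TOP[c];ey=np.cross(ez,ex)
    X+=[T-.065*ey,T+.065*ey,T+.065*ey-.1*U,T-.065*ey-.1*U]
q=proj(X,k);cv2.polylines(p,[np.int32(q[:4]),np.int32(q[4:])],True,(0,255,255),1)
cv2.imwrite("pics/w1.png",p);np.save("w1d.npy",d)
E
```

```text
time: 3.0
tool_pos: [0.6106, 0.1593, 0.177]
tcp_rot: [0.204, 2.902, 1.057]
wrist_force: [-0.4, 0.1, -0.0]
width: 0.803
t 3.0 tcp [0.6106 0.1593 0.177 ] F [-0.4  0.1 -0. ] w 0.803 q [-0.15  0.21  1.93  0.78  1.15 -1.97]
[[-0.99, 0.107, 0.089], [0.139, 0.758, 0.637], [0.001, 0.643, -0.766]]
```

View pics/w1.png

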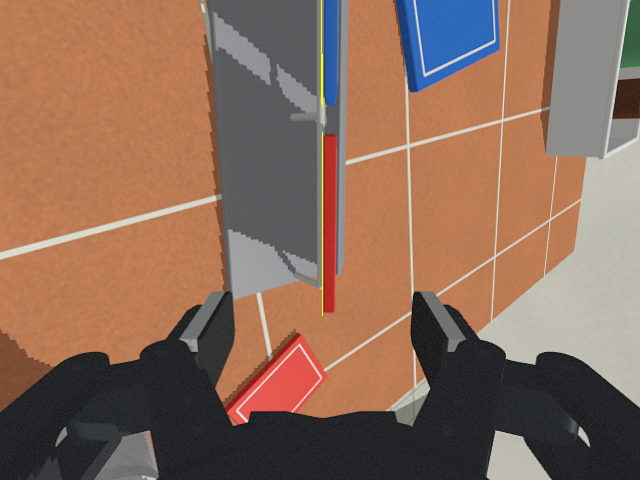

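The wrist picture shows the red board end-on at about (330,135–312), between the fingers. The blue board is above it at (330,0–103), the small red look-alike is flat at (285,380), and the large blue one is at (450,40). My overlay sits about 7 px to the left of the boards, so I'll measure that offset.

```bash
cat >>h.py <<'E'
def topedge(c,box,near=.02,show=True):
    p,d,k=look("wrist");s=bot.read_state()
    h=cv2.cvtColor(p,cv2.COLOR_BGR2HSV);H=h[...,0];m=(h[...,1]>110)&(((H<3)|(H>175)) if c=="red" else (abs(H.astype(int)-112)<12))
    b=np.zeros_like(m);l,t,r,bt=box;b[t:bt,l:r]=1;m&=b
    P=cloud(d,k,m);A=R.from_rotvec(s["tcp_rot"]);T=A.inv().apply(P-s["tool_pos"])
    z0=np.percentile(T[:,2],5);e=T[T[:,2]<z0+near]
    ln=np.polyfit(e[:,0],e[:,1],1);vv,uu=np.nonzero(m)
    print(c,len(e),"px",uu.min(),uu.max(),vv.min(),vv.max(),"tool x lo/hi mm",np.round(1e3*np.percentile(e[:,0],[1,99]),1),"y lo/med/hi",np.round(1e3*np.percentile(e[:,1],[3,50,97]),1),"z5",round(1e3*z0,1),"tilt deg",round(np.degrees(np.arctan(ln[0])),2))
    return p,d,k,T
E
python3 - <<'E'
from h import *
p,d,k,T=topedge("red",(310,125,345,330))
q=proj([TOP["red"]+.065*np.cross(ez,ex),TOP["red"]-.065*np.cross(ez,ex)],k);print(q)
E
```

```text
red 2201 px 322 335 136 313 tool x lo/hi mm [-64.5  61. ] y lo/med/hi [-0.4  3.8  8.1] z5 120.4 tilt deg 0.37
[[321.22320663 135.26806834]
 [321.40044391 317.09163175]]
```

```bash
python3 -m inch '[{"dx":-0.002,"dy":0.004,"dz":0.04},{"dx":-0.002,"dy":0.004,"dz":0.08},{"dx":-0.002,"dy":0.004,"dz":0.115},{"dx":-0.002,"dy":0.004,"dz":0.14},{"dx":-0.002,"dy":0.004,"dz":0.15},{"dx":-0.002,"dy":0.004,"dz":0.15},{"dx":-0.002,"dy":0.004,"dz":0.15,"fingers":-1},{"dx":-0.002,"dy":0.004,"dz":0.15,"fingers":-1},{"dx":-0.002,"dy":0.004,"dz":0.15,"fingers":-1},{"dx":-0.002,"dy":0.004,"dz":0.15,"fingers":-1},{"dx":-0.002,"dy":0.004,"dz":0.15,"fingers":-1},{"dx":-0.002,"dy":0.004,"dz":0.15,"fingers":-1},{"dx":-0.002,"dy":0.004,"dz":0.15,"fingers":-1}]' 60
python3 -c "
from h import *
state()"
```

```text
t 3.1 tcp [0.6094 0.1609 0.1774] F [-0.4  0.6 -0.4] w 0.798 q [-0.15  0.21  1.93  0.78  1.15 -1.97]
[[-0.991, 0.106, 0.087], [0.137, 0.758, 0.637], [0.001, 0.643, -0.766]]invalid input at $[0]: expected keys dx, dy, dz, ax, ay, az, fingers
```

All keys are needed in each row.

```bash
python3 -m inch '[{"dx":-0.002,"dy":0.004,"dz":0.04,"ax":0,"ay":0,"az":0,"fingers":0.6},{"dx":-0.002,"dy":0.004,"dz":0.08,"ax":0,"ay":0,"az":0,"fingers":0.6},{"dx":-0.002,"dy":0.004,"dz":0.115,"ax":0,"ay":0,"az":0,"fingers":0.6},{"dx":-0.002,"dy":0.004,"dz":0.14,"ax":0,"ay":0,"az":0,"fingers":0.6},{"dx":-0.002,"dy":0.004,"dz":0.15,"ax":0,"ay":0,"az":0,"fingers":0.6},{"dx":-0.002,"dy":0.004,"dz":0.15,"ax":0,"ay":0,"az":0,"fingers":-1},{"dx":-0.002,"dy":0.004,"dz":0.15,"ax":0,"ay":0,"az":0,"fingers":-1},{"dx":-0.002,"dy":0.004,"dz":0.15,"ax":0,"ay":0,"az":0,"fingers":-1},{"dx":-0.002,"dy":0.004,"dz":0.15,"ax":0,"ay":0,"az":0,"fingers":-1},{"dx":-0.002,"dy":0.004,"dz":0.15,"ax":0,"ay":0,"az":0,"fingers":-1},{"dx":-0.002,"dy":0.004,"dz":0.15,"ax":0,"ay":0,"az":0,"fingers":-1},{"dx":-0.002,"dy":0.004,"dz":0.15,"ax":0,"ay":0,"az":0,"fingers":-1},{"dx":-0.002,"dy":0.004,"dz":0.15,"ax":0,"ay":0,"az":0,"fingers":-1}]' 60
python3 - <<'E'
from h import *
state()
p,d,k=look("wrist");cv2.imwrite("pics/w2.png",p)
E
```

```text
time: 4.72
tool_pos: [0.6259, 0.2588, 0.0664]
tcp_rot: [0.201, 2.9, 1.058]
wrist_force: [-0.9, -4.1, 5.6]
width: 0.094
t 4.72 tcp [0.6259 0.2588 0.0664] F [-0.9 -4.1  5.6] w 0.094 q [ 0.02  0.38  1.96  0.93  0.92 -2.04]
[[-0.99, 0.105, 0.089], [0.138, 0.758, 0.638], [-0.001, 0.644, -0.765]]
```

View pics/w2.png

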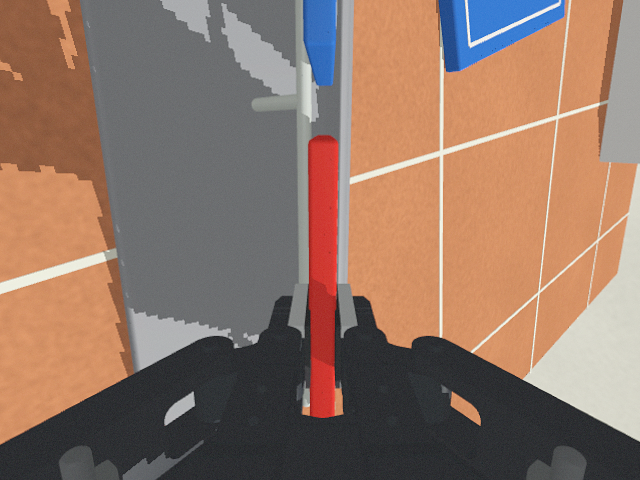

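The red board is held between the pads at (322,350), with its far end at (322,140) and clear of the blue board at (320,60). I'll lift it off the stand.

```bash
python3 -m inch '[{"dx":0,"dy":0.006,"dz":-0.01,"ax":0,"ay":0,"az":0,"fingers":-1},{"dx":0,"dy":0.012,"dz":-0.04,"ax":0,"ay":0,"az":0,"fingers":-1},{"dx":0,"dy":0.03,"dz":-0.08,"ax":0,"ay":0,"az":0,"fingers":-1},{"dx":0,"dy":0.05,"dz":-0.12,"ax":0,"ay":0,"az":0,"fingers":-1},{"dx":0,"dy":0.07,"dz":-0.16,"ax":0,"ay":0,"az":0,"fingers":-1},{"dx":0,"dy":0.07,"dz":-0.16,"ax":0,"ay":0,"az":0,"fingers":-1}]' 60
python3 - <<'E'
from h import *
state()
plan([.6,-.117,.30],frame([0,0,1],[.007,1,0]))
E
```

```text
time: 5.52
tool_pos: [0.6217, 0.2091, 0.2394]
tcp_rot: [0.197, 2.892, 1.055]
wrist_force: [0.5, -0.6, -1.2]
width: 0.094
t 5.53 tcp [0.6217 0.2091 0.2394] F [ 0.5 -0.6 -1.2] w 0.094 q [-0.06  0.16  1.87  0.77  1.17 -1.83]
[[-0.99, 0.1, 0.097], [0.139, 0.758, 0.637], [-0.01, 0.644, -0.765]]
 d mm [ -24.5 -210.4 -256.2] a deg [40.02  3.19 -7.08] |a| 40.8
 d mm [ -24.5 -210.4 -256.2] a deg [  4.73 -59.28 162.52] |a| 173.1
```

```bash
python3 -m inch '[{"dx":-0.006,"dy":-0.053,"dz":-0.064,"ax":10,"ay":0.8,"az":-1.8,"fingers":-1},{"dx":-0.006,"dy":-0.053,"dz":-0.064,"ax":10,"ay":0.8,"az":-1.8,"fingers":-1},{"dx":-0.012,"dy":-0.105,"dz":-0.128,"ax":20,"ay":1.6,"az":-3.5,"fingers":-1},{"dx":-0.012,"dy":-0.105,"dz":-0.128,"ax":20,"ay":1.6,"az":-3.5,"fingers":-1},{"dx":-0.018,"dy":-0.158,"dz":-0.192,"ax":30,"ay":2.4,"az":-5.3,"fingers":-1},{"dx":-0.018,"dy":-0.158,"dz":-0.192,"ax":30,"ay":2.4,"az":-5.3,"fingers":-1},{"dx":-0.0245,"dy":-0.2104,"dz":-0.256,"ax":40,"ay":3.2,"az":-7.1,"fingers":-1},{"dx":-0.0245,"dy":-0.2104,"dz":-0.256,"ax":40,"ay":3.2,"az":-7.1,"fingers":-1},{"dx":-0.0245,"dy":-0.2104,"dz":-0.256,"ax":40,"ay":3.2,"az":-7.1,"fingers":-1},{"dx":-0.0245,"dy":-0.2104,"dz":-0.256,"ax":40,"ay":3.2,"az":-7.1,"fingers":-1}]' 60
python3 - <<'E'
from h import *
state()
p,d,k=look("wrist");cv2.imwrite("pics/w3.png",p)
s,ds,ks=look("side");cv2.imwrite("pics/s3.png",cv2.resize(s[100:400,250:550],None,fx=2,fy=2))
plan([.6,-.117,.30],frame([0,0,1],[.007,1,0]))
E
```

```text
time: 6.78
tool_pos: [0.5995, -0.1159, 0.2984]
tcp_rot: [-0.012, -3.14, -0.007]
wrist_force: [0.1, 0.3, -1.9]
width: 0.089
t 6.78 tcp [ 0.5995 -0.1159  0.2984] F [ 0.1  0.3 -1.9] w 0.089 q [-0.23  0.11  1.66  0.    1.37 -1.8 ]
[[-1.0, 0.008, -0.002], [0.008, 1.0, 0.005], [0.002, 0.005, -1.0]]
 d mm [-0.3 -1.1 -1.2] a deg [ 0.17 -0.07  0.02] |a| 0.2
 d mm [-0.3 -1.1 -1.2] a deg [ 1.1000e-01  2.7000e-01 -1.7998e+02] |a| 180.0
```

View pics/w3.png

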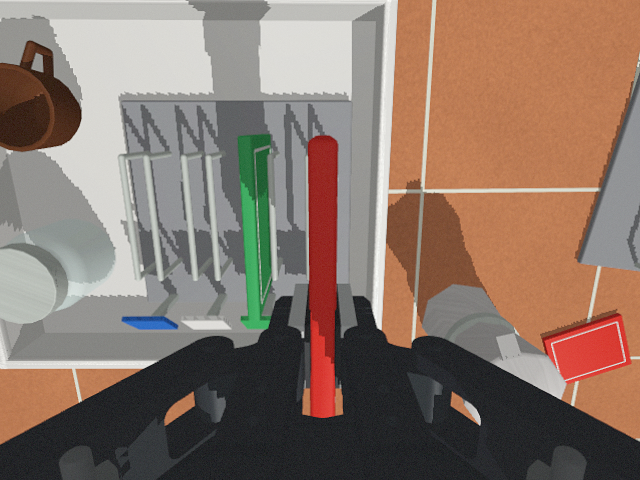

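The red board hangs upright at (322,270). The green board is at (258,230), and the wire hoops lie at columns of about 125/148 (blue), 185/212 (white), 272 (green) and 307 (red). I'll measure the hoop tops from depth in this same frame.

```bash
cat >hoops.py <<'E'
from h import *
p,d,k=look("wrist");h=cv2.cvtColor(p,cv2.COLOR_BGR2HSV)
m=d>0;P=cloud(d,k,m);sat=h[m][:,1]
Q=P[(abs(P[:,2]-.138)<.006)&(P[:,0]>.56)&(P[:,0]<.64)&(P[:,1]>-.29)&(P[:,1]<-.09)&(sat<60)]
b=np.round(Q[:,1]/.002).astype(int)
for v in np.unique(b):
    q=Q[b==v]
    if len(q)>8: print(v*2,len(q),np.round(q.mean(0)*1e3,1))
state()
E
python3 hoops.py
```

```text
-274 13 [ 613.2 -273.2  137.1]
-272 170 [ 601.2 -271.8  138.2]
-270 301 [ 598.3 -269.9  138. ]
-268 228 [ 601.1 -268.3  137.1]
-254 27 [ 608.3 -253.4  137.1]
-252 199 [ 600.8 -251.9  138.3]
-250 330 [ 599.6 -249.9  137.8]
-248 100 [ 589.1 -248.7  136.9]
-224 127 [ 601.5 -223.7  137.8]
-222 248 [ 599.5 -222.   138.4]
-220 249 [ 596.7 -220.3  137.3]
-206 51 [ 607.  -205.3  137.2]
-204 218 [ 599.6 -203.9  138.3]
-202 285 [ 598.6 -201.9  137.9]
-200 68 [ 588.9 -200.8  136.9]
-158 72 [ 604.7 -157.4  137.4]
-156 228 [ 598.3 -156.   138.3]
-154 262 [ 599.5 -154.   137.9]
-152 35 [ 580.1 -152.8  137. ]
-128 207 [ 602.  -127.9  137.8]
-126 28 [ 589.9 -126.9  138.5]
t 6.92 tcp [ 0.5998 -0.1159  0.299 ] F [ 0.7  0.3 -0.6] w 0.09 q [-0.23  0.11  1.66  0.    1.37 -1.8 ]
[[-1.0, 0.006, -0.001], [0.006, 1.0, 0.002], [0.001, 0.002, -1.0]]
```

```bash
python3 - <<'E'
from h import *
p,d,k,T=topedge("red",(300,125,345,410))
e=T[(T[:,2]<T[:,2].min()+.08)]
for lo in(-60,-30,0,30):
    q=e[(e[:,0]*1e3>lo)&(e[:,0]*1e3<lo+20)]
    if len(q)>5:print(lo,len(q),np.round(1e3*np.percentile(q,[2,50,98],axis=0),1).tolist())
s=bot.read_state();plan([.6,-.1165,.2],frame([0,0,1],[.007,1,0]))
E
```

```text
red 7085 px 308 337 135 409 tool x lo/hi mm [-26.4  65. ] y lo/med/hi [-3.8  0.2  4.3] z5 -28.0 tilt deg 0.18
-30 1049 [[-27.0, -3.8, -28.2], [-18.5, 0.0, -27.1], [-10.3, 4.2, -25.9]]
0 1438 [[0.5, -4.1, -31.9], [10.6, 0.1, -27.0], [19.6, 4.4, -25.4]]
30 1704 [[30.4, -3.9, -28.2], [40.1, 0.4, -26.9], [49.5, 4.5, -25.6]]
 d mm [-0.2 -0.7 99.2] a deg [ 0.11 -0.04  0.05] |a| 0.1
 d mm [-0.2 -0.7 99.2] a deg [ 7.0000e-02  1.7000e-01 -1.7995e+02] |a| 179.9
```

View pics/s3.png

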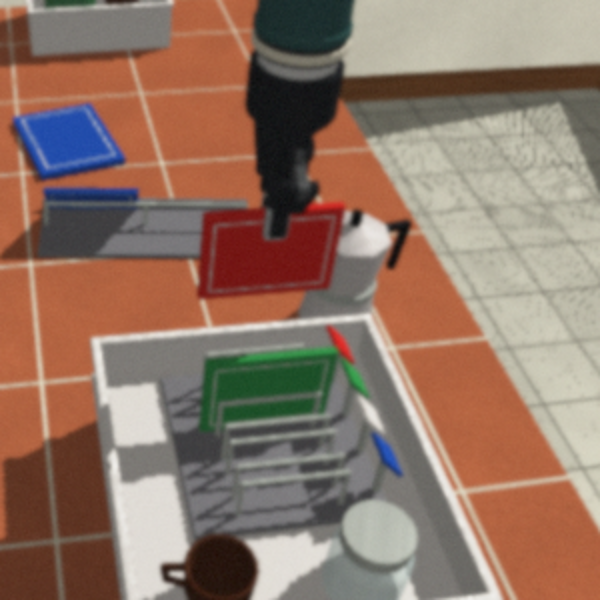

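The side crop shows the red board at (270,250), upright and level, above and behind the green board at (265,390). It's aligned with the red slot, so I'll lower it in stages.

```bash
python3 -m inch '[{"dx":0,"dy":-0.0007,"dz":0.03,"ax":0.1,"ay":0,"az":0,"fingers":-1},{"dx":0,"dy":-0.0007,"dz":0.055,"ax":0.1,"ay":0,"az":0,"fingers":-1},{"dx":0,"dy":-0.0007,"dz":0.07,"ax":0.1,"ay":0,"az":0,"fingers":-1},{"dx":0,"dy":-0.0007,"dz":0.08,"ax":0.1,"ay":0,"az":0,"fingers":-1},{"dx":0,"dy":-0.0007,"dz":0.09,"ax":0.1,"ay":0,"az":0,"fingers":-1},{"dx":0,"dy":-0.0007,"dz":0.10,"ax":0.1,"ay":0,"az":0,"fingers":-1},{"dx":0,"dy":-0.0007,"dz":0.11,"ax":0.1,"ay":0,"az":0,"fingers":-1},{"dx":0,"dy":-0.0007,"dz":0.12,"ax":0.1,"ay":0,"az":0,"fingers":-1},{"dx":0,"dy":-0.0007,"dz":0.127,"ax":0.1,"ay":0,"az":0,"fingers":-1},{"dx":0,"dy":-0.0007,"dz":0.127,"ax":0.1,"ay":0,"az":0,"fingers":-1}]' 60
python3 -c "
from h import *
state()"
```

```text
time: 8.22
tool_pos: [0.5992, -0.1164, 0.1713]
tcp_rot: [-0.01, -3.139, -0.001]
wrist_force: [-0.3, -0.2, -2.2]
width: 0.093
t 8.22 tcp [ 0.5992 -0.1164  0.1713] F [-0.3 -0.2 -2.2] w 0.093 q [-0.23  0.19  1.81 -0.    1.15 -1.8 ]
[[-1.0, 0.006, -0.002], [0.006, 1.0, 0.001], [0.002, 0.0, -1.0]]
```

No contact with the hoops. Now I'll lower slowly until the board touches the bottom.

```bash
python3 -m inch '[{"dx":0,"dy":0,"dz":0.002,"ax":0,"ay":0,"az":0,"fingers":-1},{"dx":0,"dy":0,"dz":0.004,"ax":0,"ay":0,"az":0,"fingers":-1},{"dx":0,"dy":0,"dz":0.006,"ax":0,"ay":0,"az":0,"fingers":-1},{"dx":0,"dy":0,"dz":0.0075,"ax":0,"ay":0,"az":0,"fingers":-1},{"dx":0,"dy":0,"dz":0.009,"ax":0,"ay":0,"az":0,"fingers":-1},{"dx":0,"dy":0,"dz":0.009,"ax":0,"ay":0,"az":0,"fingers":-1}]' 60
python3 -m inch '[{"dx":0,"dy":0,"dz":0.0005,"ax":0,"ay":0,"az":0,"fingers":-1},{"dx":0,"dy":0,"dz":0.001,"ax":0,"ay":0,"az":0,"fingers":-1},{"dx":0,"dy":0,"dz":0.001,"ax":0,"ay":0,"az":0,"fingers":-1}]'
```

```text
time: 8.98
tool_pos: [0.5991, -0.1164, 0.1622]
tcp_rot: [-0.01, -3.139, -0.001]
wrist_force: [-0.3, 0.5, -1.4]
width: 0.093
time: 9.35
tool_pos: [0.5991, -0.1164, 0.1612]
tcp_rot: [-0.01, -3.139, -0.001]
wrist_force: [-0.7, -0.3, -0.8]
width: 0.095
```

```bash
python3 -m inch '[{"dx":0,"dy":0,"dz":0.0005,"ax":0,"ay":0,"az":0,"fingers":-1},{"dx":0,"dy":0,"dz":0.001,"ax":0,"ay":0,"az":0,"fingers":-1},{"dx":0,"dy":0,"dz":0.001,"ax":0,"ay":0,"az":0,"fingers":-1}]'
python3 -m inch '[{"dx":0,"dy":0,"dz":0.0005,"ax":0,"ay":0,"az":0,"fingers":-1},{"dx":0,"dy":0,"dz":0.001,"ax":0,"ay":0,"az":0,"fingers":-1},{"dx":0,"dy":0,"dz":0.001,"ax":0,"ay":0,"az":0,"fingers":-1}]'
```

```text
time: 9.72
tool_pos: [0.5992, -0.1164, 0.1611]
tcp_rot: [-0.01, -3.14, -0.001]
wrist_force: [-3.4, 0.4, 5.3]
width: 0.096
time: 10.1
tool_pos: [0.5993, -0.1164, 0.1611]
tcp_rot: [-0.01, -3.14, -0.001]
wrist_force: [-4.1, 1.1, 7.1]
width: 0.093
```

Contact with the bottom: z is stalled at 0.1611 with about 7 N up. I'll open the fingers a little and retreat straight up.

```bash
python3 -m inch '[{"dx":0,"dy":0,"dz":0,"ax":0,"ay":0,"az":0,"fingers":-0.55},{"dx":0,"dy":0,"dz":0,"ax":0,"ay":0,"az":0,"fingers":-0.55},{"dx":0,"dy":0,"dz":0,"ax":0,"ay":0,"az":0,"fingers":-0.55},{"dx":0,"dy":0,"dz":-0.01,"ax":0,"ay":0,"az":0,"fingers":-0.55},{"dx":0,"dy":0,"dz":-0.03,"ax":0,"ay":0,"az":0,"fingers":-0.55},{"dx":0,"dy":0,"dz":-0.06,"ax":0,"ay":0,"az":0,"fingers":-0.55},{"dx":0,"dy":0,"dz":-0.11,"ax":0,"ay":0,"az":0,"fingers":-0.55},{"dx":0,"dy":0,"dz":-0.15,"ax":0,"ay":0,"az":0,"fingers":-0.5},{"dx":0,"dy":0,"dz":-0.15,"ax":0,"ay":0,"az":0,"fingers":0.6}]'
python3 - <<'E'
from h import *
state()
p,d,k=look("wrist");cv2.imwrite("pics/w4.png",p)
plan(TOP["blue"]+U*(.15-.034)+N*.004,frame(U,N))
E
```

```text
time: 11.22
tool_pos: [0.6023, -0.1171, 0.3186]
tcp_rot: [0.009, 3.132, -0.004]
wrist_force: [0.0, -0.8, 0.1]
width: 0.447
t 11.22 tcp [ 0.6023 -0.1171  0.3186] F [ 0.  -0.8  0.1] w 0.447 q [-0.23  0.1   1.64 -0.    1.39 -1.8 ]
[[-1.0, 0.006, 0.009], [0.006, 1.0, -0.002], [-0.01, -0.002, -1.0]]
 d mm [142. 300. 135.] a deg [-39.99  -2.39   7.44] |a| 40.7
 d mm [142. 300. 135.] a deg [   3.53  -59.13 -162.24] |a| 172.7
```

View pics/w4.png

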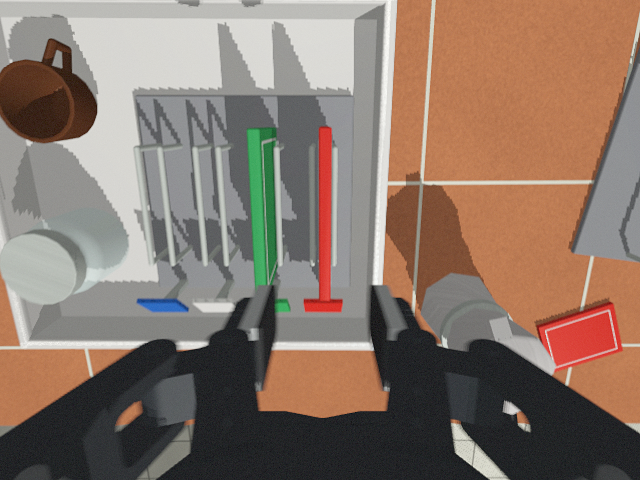

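The red board stands in the red slot at (325,215) between its hoops, with the green board undisturbed at (262,205). On to blue.

```bash
python3 -m inch '[{"dx":0.035,"dy":0.075,"dz":0,"ax":-10,"ay":-0.6,"az":1.9,"fingers":0.6},{"dx":0.035,"dy":0.075,"dz":0,"ax":-10,"ay":-0.6,"az":1.9,"fingers":0.6},{"dx":0.07,"dy":0.15,"dz":0,"ax":-20,"ay":-1.2,"az":3.7,"fingers":0.6},{"dx":0.07,"dy":0.15,"dz":0.01,"ax":-20,"ay":-1.2,"az":3.7,"fingers":0.6},{"dx":0.106,"dy":0.225,"dz":0.05,"ax":-30,"ay":-1.8,"az":5.6,"fingers":0.6},{"dx":0.106,"dy":0.225,"dz":0.06,"ax":-30,"ay":-1.8,"az":5.6,"fingers":0.6},{"dx":0.142,"dy":0.3,"dz":0.1,"ax":-40,"ay":-2.4,"az":7.4,"fingers":0.6},{"dx":0.142,"dy":0.3,"dz":0.135,"ax":-40,"ay":-2.4,"az":7.4,"fingers":0.6},{"dx":0.142,"dy":0.3,"dz":0.135,"ax":-40,"ay":-2.4,"az":7.4,"fingers":0.6},{"dx":0.142,"dy":0.3,"dz":0.135,"ax":-40,"ay":-2.4,"az":7.4,"fingers":0.6},{"dx":0.142,"dy":0.3,"dz":0.135,"ax":-40,"ay":-2.4,"az":7.4,"fingers":0.6}]' 60
python3 - <<'E'
from h import *
state()
p,d,k,T=topedge("blue",(305,100,350,340));cv2.imwrite("pics/w5.png",p)
plan(TOP["blue"]+U*(.15-.034)+N*.004,frame(U,N))
E
```

```text
time: 12.65
tool_pos: [0.4641, 0.1832, 0.1817]
tcp_rot: [0.199, 2.897, 1.053]
wrist_force: [0.7, -0.0, -0.7]
width: 0.802
t 12.65 tcp [0.4641 0.1832 0.1817] F [ 0.7 -0.  -0.7] w 0.802 q [-0.14 -0.08  2.23  0.79  1.13 -1.98]
[[-0.99, 0.103, 0.093], [0.139, 0.76, 0.636], [-0.005, 0.642, -0.766]]
blue 2188 px 316 329 125 303 tool x lo/hi mm [-57.1  69.1] y lo/med/hi [-4.1  0.2  4.4] z5 122.9 tilt deg 0.55
 d mm [ 2.5 -1.1  1.9] a deg [-0.03  0.21  0.2 ] |a| 0.3
 d mm [ 2.5 -1.1  1.9] a deg [-3.300e-01 -5.000e-02 -1.798e+02] |a| 179.8
```

View pics/w5.png

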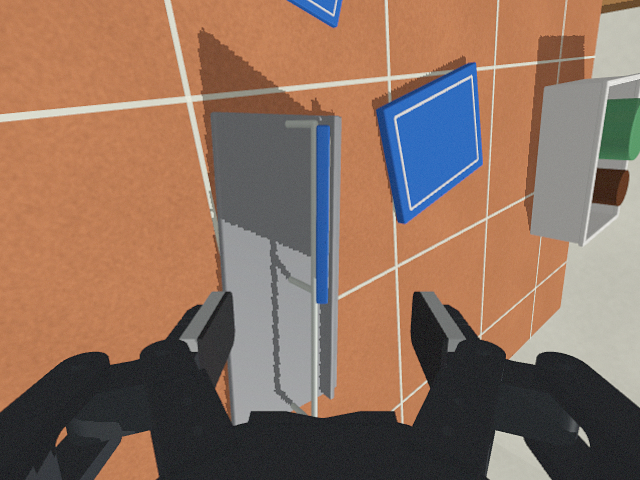

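The wanted blue board is end-on at (322,125–303). The large look-alike is at (430,140) and the small one at (320,5). I'll grasp it.

```bash
python3 -m inch '[{"dx":0.006,"dy":0,"dz":0.04,"ax":0,"ay":0,"az":0.3,"fingers":0.6},{"dx":0.006,"dy":0,"dz":0.08,"ax":0,"ay":0,"az":0.3,"fingers":0.6},{"dx":0.006,"dy":0,"dz":0.115,"ax":0,"ay":0,"az":0.3,"fingers":0.6},{"dx":0.006,"dy":0,"dz":0.14,"ax":0,"ay":0,"az":0.3,"fingers":0.6},{"dx":0.006,"dy":0,"dz":0.153,"ax":0,"ay":0,"az":0.3,"fingers":0.6},{"dx":0.006,"dy":0,"dz":0.153,"ax":0,"ay":0,"az":0.3,"fingers":-1},{"dx":0.006,"dy":0,"dz":0.153,"ax":0,"ay":0,"az":0.3,"fingers":-1},{"dx":0.006,"dy":0,"dz":0.153,"ax":0,"ay":0,"az":0.3,"fingers":-1},{"dx":0.006,"dy":0,"dz":0.153,"ax":0,"ay":0,"az":0.3,"fingers":-1},{"dx":0.006,"dy":0,"dz":0.153,"ax":0,"ay":0,"az":0.3,"fingers":-1},{"dx":0.006,"dy":0,"dz":0.153,"ax":0,"ay":0,"az":0.3,"fingers":-1},{"dx":0.006,"dy":0,"dz":0.153,"ax":0,"ay":0,"az":0.3,"fingers":-1}]' 60
python3 -m inch '[{"dx":0,"dy":0.006,"dz":-0.01,"ax":0,"ay":0,"az":0,"fingers":-1},{"dx":0,"dy":0.012,"dz":-0.04,"ax":0,"ay":0,"az":0,"fingers":-1},{"dx":0,"dy":0.03,"dz":-0.08,"ax":0,"ay":0,"az":0,"fingers":-1},{"dx":0,"dy":0.05,"dz":-0.12,"ax":0,"ay":0,"az":0,"fingers":-1},{"dx":0,"dy":0.07,"dz":-0.16,"ax":0,"ay":0,"az":0,"fingers":-1},{"dx":0,"dy":0.07,"dz":-0.16,"ax":0,"ay":0,"az":0,"fingers":-1}]' 60
python3 - <<'E'
from h import *
state()
plan([.6,-.2605,.33],frame([0,0,1],[.007,1,0]))
E
```

```text
time: 14.2
tool_pos: [0.4732, 0.2813, 0.0657]
tcp_rot: [0.207, 2.896, 1.055]
wrist_force: [-2.2, -2.8, 6.3]
width: 0.094
time: 14.95
tool_pos: [0.4682, 0.2317, 0.238]
tcp_rot: [0.204, 2.888, 1.052]
wrist_force: [1.2, 0.4, -1.0]
width: 0.095
t 14.95 tcp [0.4682 0.2317 0.238 ] F [ 1.2  0.4 -1. ] w 0.095 q [-0.03 -0.14  2.18  0.78  1.14 -1.81]
[[-0.989, 0.103, 0.102], [0.145, 0.758, 0.636], [-0.012, 0.644, -0.765]]
 d mm [-202.8 -300.3 -369.8] a deg [39.97  3.44 -7.35] |a| 40.8
 d mm [-202.8 -300.3 -369.8] a deg [  5.09 -59.12 162.29] |a| 172.8
```

```bash
python3 -m inch '[{"dx":-0.05,"dy":-0.08,"dz":-0.12,"ax":10,"ay":0.9,"az":-1.8,"fingers":-1},{"dx":-0.05,"dy":-0.08,"dz":-0.12,"ax":10,"ay":0.9,"az":-1.8,"fingers":-1},{"dx":-0.1,"dy":-0.15,"dz":-0.2,"ax":20,"ay":1.7,"az":-3.7,"fingers":-1},{"dx":-0.1,"dy":-0.15,"dz":-0.2,"ax":20,"ay":1.7,"az":-3.7,"fingers":-1},{"dx":-0.15,"dy":-0.22,"dz":-0.28,"ax":30,"ay":2.6,"az":-5.5,"fingers":-1},{"dx":-0.15,"dy":-0.22,"dz":-0.28,"ax":30,"ay":2.6,"az":-5.5,"fingers":-1},{"dx":-0.2028,"dy":-0.3003,"dz":-0.3698,"ax":40,"ay":3.4,"az":-7.4,"fingers":-1},{"dx":-0.2028,"dy":-0.3003,"dz":-0.3698,"ax":40,"ay":3.4,"az":-7.4,"fingers":-1},{"dx":-0.2028,"dy":-0.3003,"dz":-0.3698,"ax":40,"ay":3.4,"az":-7.4,"fingers":-1},{"dx":-0.2028,"dy":-0.3003,"dz":-0.3698,"ax":40,"ay":3.4,"az":-7.4,"fingers":-1},{"dx":-0.2028,"dy":-0.3003,"dz":-0.3698,"ax":40,"ay":3.4,"az":-7.4,"fingers":-1}]' 60
python3 hoops.py
python3 - <<'E'
from h import *
p,d,k,T=topedge("blue",(300,100,345,410));cv2.imwrite("pics/w6.png",p)
for lo in(-30,0,30):
    q=T[(T[:,2]<0)&(T[:,0]*1e3>lo)&(T[:,0]*1e3<lo+20)];print(lo,len(q),np.round(1e3*np.median(q,0),1))
plan([.6,-.2605,.23],frame([0,0,1],[.007,1,0]))
E
```

```text
time: 16.32
tool_pos: [0.5993, -0.2593, 0.3287]
tcp_rot: [-0.01, -3.14, -0.002]
wrist_force: [0.1, -0.1, -1.0]
width: 0.094
-272 98 [ 601.5 -272.2  137.6]
-226 10 [ 628.3 -225.   137. ]
-224 199 [ 599.9 -224.   137.7]
-222 205 [ 597.6 -222.   138.3]
-220 93 [ 596.4 -220.5  137.5]
-206 120 [ 603.2 -205.5  137.2]
-204 213 [ 598.2 -204.   138.2]
-202 172 [ 597.6 -202.1  137.9]
-200 9 [ 583.4 -200.8  136.1]
-178 13 [ 615.2 -177.1  137. ]
-176 241 [ 600.  -176.   137.6]
-174 197 [ 597.4 -174.   138.2]
-172 53 [ 591.6 -172.6  137.6]
-130 36 [ 611.2 -129.2  137.1]
-128 272 [ 598.3 -128.1  137.6]
-126 182 [ 597.9 -126.1  138.2]
-124 27 [ 589.2 -124.7  137.5]
t 16.38 tcp [ 0.5994 -0.259   0.3291] F [-0.3  0.2 -1.5] w 0.094 q [-0.45  0.18  1.53  0.    1.43 -2.01]
[[-1.0, 0.006, -0.001], [0.006, 1.0, 0.001], [0.001, 0.001, -1.0]]
blue 7358 px 308 343 134 409 tool x lo/hi mm [-25.8  65.3] y lo/med/hi [-3.9  0.1  4.2] z5 -28.7 tilt deg 0.15
-30 1020 [-18.5  -0.  -27.6]
0 1488 [ 10.8  -0.  -27.7]
30 1781 [ 40.4   0.1 -27.8]
 d mm [-0.5 -1.5 99.5] a deg [ 0.02 -0.01  0.09] |a| 0.1
 d mm [-0.5 -1.5 99.5] a deg [ 1.0000e-02  3.0000e-02 -1.7991e+02] |a| 179.9
```

View pics/w6.png

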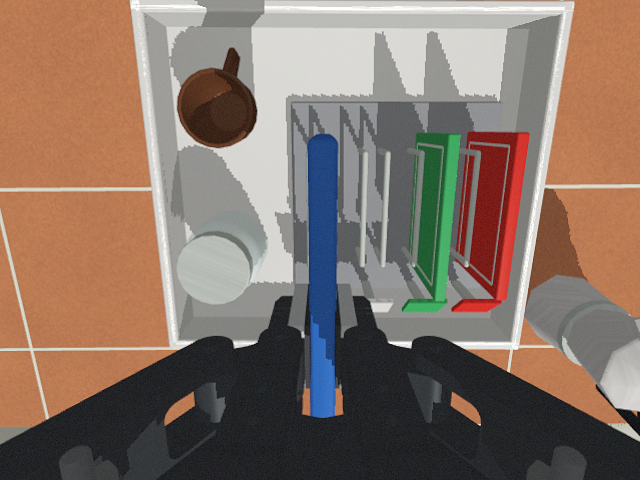

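The blue board is at (322,270), above the blue slot. Red and green stand in theirs at (497,215) and (433,215), and the jar is clear at (213,265). Lowering.

```bash
python3 -m inch '[{"dx":0,"dy":-0.0017,"dz":0.03,"ax":0,"ay":0,"az":0,"fingers":-1},{"dx":0,"dy":-0.0017,"dz":0.06,"ax":0,"ay":0,"az":0,"fingers":-1},{"dx":0,"dy":-0.0017,"dz":0.085,"ax":0,"ay":0,"az":0,"fingers":-1},{"dx":0,"dy":-0.0017,"dz":0.1,"ax":0,"ay":0,"az":0,"fingers":-1},{"dx":0,"dy":-0.0017,"dz":0.11,"ax":0,"ay":0,"az":0,"fingers":-1},{"dx":0,"dy":-0.0017,"dz":0.12,"ax":0,"ay":0,"az":0,"fingers":-1},{"dx":0,"dy":-0.0017,"dz":0.13,"ax":0,"ay":0,"az":0,"fingers":-1},{"dx":0,"dy":-0.0017,"dz":0.14,"ax":0,"ay":0,"az":0,"fingers":-1},{"dx":0,"dy":-0.0017,"dz":0.15,"ax":0,"ay":0,"az":0,"fingers":-1},{"dx":0,"dy":-0.0017,"dz":0.157,"ax":0,"ay":0,"az":0,"fingers":-1},{"dx":0,"dy":-0.0017,"dz":0.157,"ax":0,"ay":0,"az":0,"fingers":-1}]' 60
python3 -m inch '[{"dx":0,"dy":0,"dz":0.002,"ax":0,"ay":0,"az":0,"fingers":-1},{"dx":0,"dy":0,"dz":0.004,"ax":0,"ay":0,"az":0,"fingers":-1},{"dx":0,"dy":0,"dz":0.006,"ax":0,"ay":0,"az":0,"fingers":-1},{"dx":0,"dy":0,"dz":0.0075,"ax":0,"ay":0,"az":0,"fingers":-1},{"dx":0,"dy":0,"dz":0.009,"ax":0,"ay":0,"az":0,"fingers":-1},{"dx":0,"dy":0,"dz":0.009,"ax":0,"ay":0,"az":0,"fingers":-1}]' 60
python3 -m inch '[{"dx":0,"dy":0,"dz":0.0005,"ax":0,"ay":0,"az":0,"fingers":-1},{"dx":0,"dy":0,"dz":0.001,"ax":0,"ay":0,"az":0,"fingers":-1},{"dx":0,"dy":0,"dz":0.001,"ax":0,"ay":0,"az":0,"fingers":-1}]'
```

```text
time: 17.8
tool_pos: [0.599, -0.2604, 0.1714]
tcp_rot: [-0.008, -3.14, -0.002]
wrist_force: [-0.5, 0.3, -1.4]
width: 0.093
time: 18.55
tool_pos: [0.5989, -0.2604, 0.1622]
tcp_rot: [-0.009, -3.14, -0.002]
wrist_force: [0.0, -0.8, -1.1]
width: 0.095
time: 18.92
tool_pos: [0.5988, -0.2604, 0.1612]
tcp_rot: [-0.009, -3.14, -0.002]
wrist_force: [0.1, 1.0, -0.1]
width: 0.094
```

```bash
python3 -m inch '[{"dx":0,"dy":0,"dz":0.0005,"ax":0,"ay":0,"az":0,"fingers":-1},{"dx":0,"dy":0,"dz":0.001,"ax":0,"ay":0,"az":0,"fingers":-1},{"dx":0,"dy":0,"dz":0.001,"ax":0,"ay":0,"az":0,"fingers":-1}]'
python3 -m inch '[{"dx":0,"dy":0,"dz":0.0005,"ax":0,"ay":0,"az":0,"fingers":-1},{"dx":0,"dy":0,"dz":0.001,"ax":0,"ay":0,"az":0,"fingers":-1},{"dx":0,"dy":0,"dz":0.001,"ax":0,"ay":0,"az":0,"fingers":-1}]'
```

```text
time: 19.3
tool_pos: [0.5988, -0.2604, 0.1606]
tcp_rot: [-0.009, -3.14, -0.002]
wrist_force: [-1.2, 1.1, 1.7]
width: 0.096
time: 19.68
tool_pos: [0.5988, -0.2605, 0.1605]
tcp_rot: [-0.008, -3.14, -0.001]
wrist_force: [-2.9, 0.5, 5.0]
width: 0.09
```

Seated on the bottom (stalled at 0.1605, 5 N). Release and retreat.

```bash
python3 -m inch '[{"dx":0,"dy":0,"dz":0,"ax":0,"ay":0,"az":0,"fingers":-0.55},{"dx":0,"dy":0,"dz":0,"ax":0,"ay":0,"az":0,"fingers":-0.55},{"dx":0,"dy":0,"dz":0,"ax":0,"ay":0,"az":0,"fingers":-0.55},{"dx":0,"dy":0,"dz":-0.01,"ax":0,"ay":0,"az":0,"fingers":-0.55},{"dx":0,"dy":0,"dz":-0.03,"ax":0,"ay":0,"az":0,"fingers":-0.55},{"dx":0,"dy":0,"dz":-0.06,"ax":0,"ay":0,"az":0,"fingers":-0.55},{"dx":0,"dy":0,"dz":-0.11,"ax":0,"ay":0,"az":0,"fingers":-0.55},{"dx":0,"dy":0,"dz":-0.16,"ax":0,"ay":0,"az":0,"fingers":-0.55},{"dx":0,"dy":0,"dz":-0.18,"ax":0,"ay":0,"az":0,"fingers":-0.55},{"dx":0,"dy":0,"dz":-0.18,"ax":0,"ay":0,"az":0,"fingers":-0.55}]'
python3 - <<'E'
from h import *
state()
p,d,k=look("wrist");s,ds,ks=look("side")
cv2.imwrite("pics/f.png",np.hstack([cv2.resize(p,(400,300)),cv2.resize(s[220:460,240:560],(400,300))]))
m=ds>0;P=cloud(ds,ks,m);h=cv2.cvtColor(s,cv2.COLOR_BGR2HSV)[m];m2=d>0;P2=cloud(d,k,m2);h2=cv2.cvtColor(p,cv2.COLOR_BGR2HSV)[m2]
for n,f,y in(("red",lambda h:((h[:,0]<4)|(h[:,0]>174))&(h[:,1]>110),-.1167),("blue",lambda h:(abs(h[:,0].astype(int)-112)<12)&(h[:,1]>110),-.2607),("green",lambda h:(abs(h[:,0].astype(int)-65)<15)&(h[:,1]>110),-.1647)):
  for c,P_,h_ in(("side",P,h),("wrist",P2,h2)):
    Q=P_[f(h_)&(abs(P_[:,1]-y)<.02)&(P_[:,0]<.672)&(P_[:,0]>.5)&(P_[:,2]>.09)&(P_[:,2]<.2)]
    if len(Q)>9:print(n,c,len(Q),np.round(1e3*np.percentile(Q,[1,50,99],axis=0)).tolist())
E
```

```text
time: 20.92
tool_pos: [0.6, -0.2611, 0.3436]
tcp_rot: [0.008, 3.139, -0.002]
wrist_force: [0.3, -0.4, -0.6]
width: 0.223
t 20.93 tcp [ 0.6    -0.2611  0.3436] F [ 0.3 -0.4 -0.6] w 0.223 q [-0.45  0.18  1.51  0.    1.46 -2.01]
[[-1.0, 0.005, 0.003], [0.005, 1.0, -0.001], [-0.003, -0.001, -1.0]]
red side 1099 [[534.0, -123.0, 97.0], [591.0, -120.0, 170.0], [661.0, -113.0, 189.0]]
red wrist 6589 [[535.0, -121.0, 92.0], [593.0, -120.0, 167.0], [662.0, -112.0, 189.0]]
blue side 2000 [[533.0, -267.0, 91.0], [595.0, -264.0, 154.0], [660.0, -257.0, 189.0]]
blue wrist 1731 [[534.0, -265.0, 179.0], [591.0, -260.0, 188.0], [661.0, -256.0, 190.0]]
green side 1464 [[535.0, -172.0, 101.0], [597.0, -169.0, 155.0], [661.0, -162.0, 189.0]]
green wrist 4359 [[536.0, -170.0, 93.0], [592.0, -169.0, 180.0], [662.0, -161.0, 190.0]]
```

View pics/f.png

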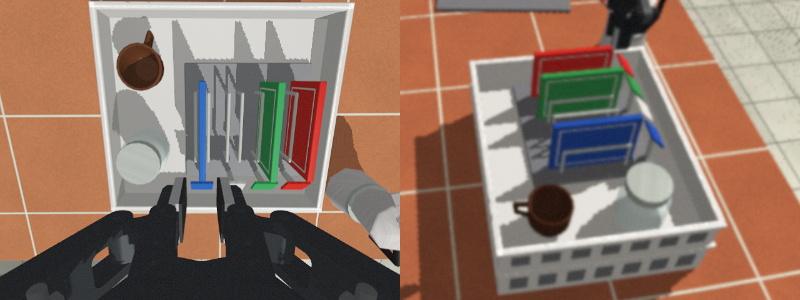

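In the final picture, the left half (wrist) shows blue at (202,130), green at (268,130) and red at (305,135), each upright in front of its own tab. In the right half (side), all three stand level, with the cup at (543,210) and jar at (648,195) in place.

```bash
python3 -c "
from workcell import bot
print(bot.finish_job())"
```

```text
the job is handed in; nothing more can be done
None
```

I took the red and the blue board off the drip stand and lowered each one into the slot of its own colour. I released each only after it stopped on the slot bottom (about 5–7 N of contact force), and handed the job in at about 21 s of the 66 s allowed.

- **Boards:** In the last wrist and side pictures, both stand upright with their top edges at z ≈ 0.189 m, the same as the green board. They span x ≈ 0.534–0.661 m, within about 3 mm of the slot centre (x ≈ 0.60 m).
- **Other things:** The green board is where it was at the start. The cup and jar look undisturbed, and the gripper is clear of everything. I did not measure the moka pot again, but nothing came near it.
- **Failures:** No check failed or disagreed. One move command was refused because keys were missing in its rows; the arm did not move, and I retyped it.

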